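Load the leak-test chamber, lock its bayonet lid and open the test valve

ROBOT

A 6-joint arm with a two-finger parallel gripper is mounted at the origin on the work surface. World frame = base frame: x ahead of the robot, y to its left, z up, the work surface at z = 0. Lengths are in mm, angles in rad, forces in N, time in s.
With the tool pointing down it reaches from about 350 to 875 mm from the base axis. Payload 4.2 kg.
Tool frame: the origin (TCP) lies between the finger pads; the fingertips stand 25 mm ahead of it and the grasp point (between the pads) lies 6 mm ahead of it; z points along the fingers, y is the line along which they close (so a half turn about z gives the same grasp; the last joint's range is limited). The gripper opens to 85 mm and grips with 20 to 120 N. Pads are 22 mm wide; open, the fingers measure 114 mm over their backs; the gripper's body (76 mm by 85 mm) begins 54 mm behind the grasp point. The pads swing forward as they close: fully open they stand 13 mm farther back than shut.
Start: joints at [-0.984, 0.385, 0.008, 0, -1.194, -0.259], TCP at [201.241, -591.694, 256.312] pointing down, gripper open.
Joint ranges: [-3.14, 3.14], [-1.21, 2.06], [-1.07, 1.41], [-3.16, 2.05], [-2.99, -0.16], [-3.1, 3.1]. Speed limits (rad/s): [2.79, 2.79, 3.14, 3.14, 3.14, 3.14].

INTERFACE

Orientations are given as a unit quaternion [x, y, z, w].
In Python, from bench import arm gives the robot as it stands.
- The arm moves only by the shell command python3 -m pendant 'ROWS'. ROWS is JSON, a list of rows, each a list of 7 numbers: the shift along the tool's x, y, z in m, then the turn, a rotation vector about the tool's x, y, z in degrees, then the finger opening in m, from 0 to 0.0854. In form: [[x, y, z, wx, wy, wz, fingers], ...]. A call has 1 to 12 rows; each row shifts and turns the commanded pose from where the row before left it, along the tool's axes as they then stand; what a row does not reach is not made up. A row lasts 1/10 s, in which the tool goes at most 50 mm and 8.59 degrees, less where a joint would pass 70% of its speed; a pose out of reach is approached as far as the arm can. A call is refused whole if a number of a shift passes 0.05 or a number of a turn 8.59, either way. A call with a gripper value outside its range is refused whole. The fingers move at their own pace and stop on an object; the grip force is fixed at half the most. Time passes only in rows, so rows that do not move let the fingers close. It gives the time, the measured TCP pose, the force, the opening and the grip force at its end, in the units of the state.
- arm.read_state(): the state, without advancing time (a new reading comes with each control period).
- arm.get_image(name): name is "scene" or "top"; returns a dict with "image" (420x560x3 uint8, red, green, blue), "fx", "fy", "cx", "cy" (pixels), "k1" (the pictures are not rectified: a ray, as slopes to the right and down, at radius r is drawn at 1 + k1 r^2 times it, then the intrinsics apply), "xyz" and "rotation" of the camera in the world. Camera axes: x right, y down, z forward; pixel columns grow to the right and rows downward; lengths in mm; the calibration is good to about 2 mm. A picture is of the moment at which its call begins. There is no depth.
- arm.job_done(): hands the job in; it is judged then, once.
The state is a dict: "clock": time; "joints": joint angles; "joint_vel": joint speeds; "joint_efforts": joint torques, N m; "position": TCP position; "ee_rot": TCP orientation; "contact_force": force on the tool from outside, world axes, zero at the start; "wrist_torque": the same for the moment, N m; "gripper_width": finger opening in mm; "grasp_force": force on a finger pad.
Only numpy, scipy, OpenCV 4.12 (cv2) and the standard library are available. Lean on these libraries where they do the work, as an engineer would, in place of code of your own. Each camera call takes 0.05 s, during which the arm holds its last target. There are 200 camera calls.

TASK

Take the machined wheel with the tall hub out of the green tray and set it down (do not drop it) flat on the floor of the leak-test chamber. Put the chamber's lid on with its two lugs in the gaps between the claws, push it down against the spring seal, turn it a quarter turn clockwise (seen from above) to the stop and let it spring up so that it is locked under both claws; only then swing the valve lever beside the chamber fully over to its other end. Leave everything else on the bench where it is.

Things in the scene. Friction and masses are not known exactly. Their poses are not given: they have to be found in the camera images.
- wheel: The part to be tested: turned metal wheel, a flange disc 96 mm in diameter and 14 mm thick with a round hub 36 mm in diameter on top, hub top 40 mm above the underside; 0.35 kg. Lies flat in the green tray, hub up; grip it by the hub. Origin at the centre of its underside, z up along its axis.
- flatring: Bystander in the same tray: flat metal ring, 96 mm outside and 52 mm inside diameter, 14 mm thick, without a hub. Origin at the centre of its underside. Either of the two may lie at either end of the tray.
- tray: Fixed shallow green plastic tray, 310 mm (its x) by 150 mm (its y), walls 22 mm high, floor 5 mm thick. Origin at the centre of its underside.
- chamber: Fixed round leak-test chamber on the bench, 192 mm in diameter; origin at the centre of its underside, on the bench, z up. Outer wall: inner diameter 176 mm, 71 mm high. Two steel claws sit on the wall on the chamber's +x and -x axes, each spanning 40 degrees to either side; the two gaps of 100 degrees between them are centred on its +y and -y axes.
- chamber_floor (a point): Centre of the chamber's floor, where the wheel lies, 12 mm above the chamber's origin. The cavity is 120 mm in diameter, and 116 mm through the seal ring above.
- chamber_seat (a point): Centre of the top of the black spring seal ring (bore 116, outside 136 mm) when free: 66 mm above the chamber's origin. This point does not move. The seal is a spring: about 5 N starts it down, about 13 N drives it to its end 11 mm lower (less the lid's weight, 3.4 N, when the lid lies on it).
- claw (a point): Underside middle of the claw on the chamber's +x axis, 71 mm up, 85 mm from the axis. Claws are 8 mm thick, overhanging inwards to 75 mm from the axis. Seen from above, a claw's counter-clockwise end is its entry, with a lip hanging 4 mm lower (underside at 67 mm, 33 to 40 degrees from the claw's middle); its clockwise end is closed by a stop (same angles, other side).
- gap (a point): Middle of the gap between the claws on the chamber's +y axis, 85 mm from the axis, 71 mm up. Lid x along chamber y within about 15 degrees lets both lugs in. Pushed 8 to 11 mm down from resting on the seal, the lugs pass under the lips and the lid turns clockwise about 90 degrees to the stops; let go, it springs up under the claws, origin 63 mm above the chamber's, x along chamber x (either way).
- lid: Chamber lid, lying right way up: aluminium disc 140 mm in diameter, 12 mm thick, flat underside, 0.35 kg; origin at the centre of its underside, z up. A black grip block, 84 mm along x, 40 mm along y, 32 mm tall, stands on it (top 44 mm above the origin). The lid is the same after a half turn. Resting on the seal, its origin is 66 mm above the chamber's.
- lid_lug (a point): Outer edge of the lug on the lid's +x axis, 83 mm from the lid's axis; a second lug is on its -x axis. Each is 8 mm thick, level with the lid's underside, and spans 30 degrees to either side of the x axis, so the grip block's long axis points along the lugs.
- lid_grip (a point): Point on the lid's axis 35 mm above its underside, in the grip block, where the middle of the finger pads can grip it across its 40 mm width (the fingertips then stand about 4 mm above the disc).
- valve (a joint): Valve lever's angle, rad: 0 = leaning 0.5 rad towards the chamber's +y side, 1 = leaning 0.5 rad towards its -y side (the open end). Starts within 0.15 of 0. Light friction (about 1 N at the knob), stays where it is left.
- valve_tip (a point): Centre of the black ball knob, 26 mm in diameter, at the end of the valve lever; the lever is 80 mm long on a pivot 34 mm above the bench and 145 mm from the chamber's axis along its +x axis, and swings in the plane across (along the chamber's y), from +y to -y.
- spraycan: Bystander: spray can, 54 mm in diameter, 200 mm tall, standing. Origin at the centre of its underside.
- caliper: Bystander: caliper lying flat, 170 mm long along its x, 9 mm thick. Origin under its beam's middle.
- calculator: Bystander: pocket calculator, 150 by 80 by 14 mm. Origin at the centre of its underside.
- tape: Bystander: roll of paper tape lying flat, 100 mm in diameter, 25 mm high. Origin at the centre of its underside.
- mug: Bystander: white mug, 80 mm in diameter, 90 mm tall. Origin at the centre of its underside.
Not all that is in view belongs to the job. Leave any yellow look-alike of the wheel alone. What is shaped like the lid but orange is not meant.

How it is judged:
By the outcome, as a careful person would: the job done as asked, in the order asked, and still so for the second after the job is handed in, with the robot touching nothing.
It also fails if it takes over 72 s, if anything falls off the work surface, if the arm or the gripper's body presses on something with over 40 N, if the wrist force passes 120 N, or if a joint passes its speed limit or range.

## Working session

There is one attempt and no reset: what is moved stays moved. The work goes in short steps, Python scripts to look and compute and a shell command to move; the robot and the scene stay as the last step left them, time stands still between calls to the robot, and variables do not carry over. Pictures are saved under pics/ and viewed, at most 10 in all, crops included, and the job is handed in when it is done.

```bash
mkdir -p pics; ls
python3 - <<'E'
from bench import arm
import cv2,pickle
s=arm.read_state(); print(s)
for n in("scene","top"):
    d=arm.get_image(n); print(n,{k:v for k,v in d.items() if k!="image"})
    cv2.imwrite(f"pics/{n}0.png",d["image"][:,:,::-1]); pickle.dump(d,open(f"pics/{n}0.pkl","wb"))
E
```

```text
pics
{'clock': 0.0, 'joints': array([-9.84419208e-01,  3.85583254e-01,  6.60352680e-03, -5.08905573e-04,
       -1.19398546e+00, -2.58618680e-01]), 'joint_vel': array([-0.00010209,  0.00096337, -0.00082667,  0.00033012, -0.00030208,
       -0.00095705]), 'joint_efforts': array([ 6.57177989e-04, -3.92291236e+01,  1.88391620e+01,  4.18602839e+00,
       -4.65763849e-03,  3.28820192e-06]), 'position': array([ 201.06158097, -591.21196077,  255.1952049 ]), 'ee_rot': array([-1.63053942e-01,  9.86616531e-01,  1.08604711e-03, -2.28955974e-04]), 'contact_force': array([0.37653279, 0.05646969, 0.1086872 ]), 'wrist_torque': array([0.01878417, 0.0716953 , 0.00612997]), 'grasp_force': 0.0, 'gripper_width': 85.12293026709459}
scene {'fx': 396.00561735289364, 'fy': 396.00561735289364, 'cx': 279.7132253615521, 'cy': 211.99434368395043, 'k1': -0.10360047353617804, 'xyz': array([1272.3590485 , -590.96686972, 1104.22928559]), 'rotation': array([ 0.83106307,  0.42752447, -0.15649739, -0.31947701])}
top {'fx': 455.21234270831445, 'fy': 455.21234270831445, 'cx': 266.82457090645624, 'cy': 205.65513653655975, 'k1': -0.12236136600270492, 'xyz': array([ 458.98192265,  -27.69312389, 1317.58443673]), 'rotation': array([-0.70204625,  0.71116909, -0.03069584,  0.02067263])}
```

View pics/top0.png

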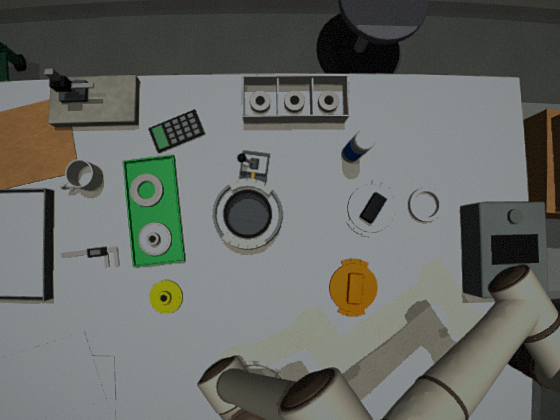

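View pics/scene0.png

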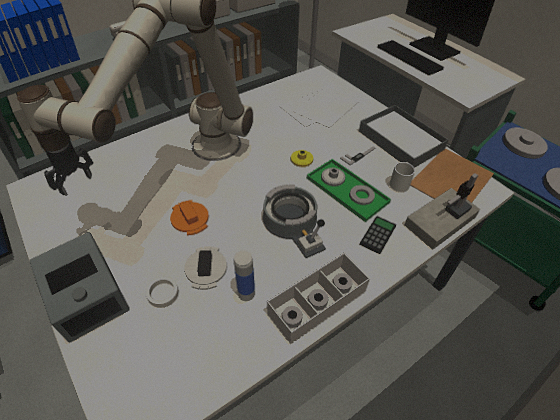

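The top view shows the wheel's hub at about (154,238), the ring at (147,190), the chamber at (248,214), the lever knob at (242,158), the lid with its black block at (372,207) and the can at (357,148). The scene view agrees: hub (333,174), lid block (205,263), knob (320,224).

```bash
cat > h.py <<'E'
import cv2,pickle,numpy as np
from scipy.spatial.transform import Rotation as R
def K(d): return np.array([[d["fx"],0,d["cx"]],[0,d["fy"],d["cy"]],[0,0,1]]),np.array([d["k1"],0,0,0])
def ray(d,p):
    k,D=K(d); q=cv2.undistortPoints(np.array(p,float).reshape(-1,1,2),k,D)[:,0]
    return R.from_quat(d["rotation"]).apply(np.c_[q,np.ones(len(q))])
def plane(d,p,z):
    r=ray(d,p); return d["xyz"]+r*((z-d["xyz"][2])/r[:,2])[:,None]
def proj(d,P):
    k,D=K(d); r=R.from_quat(d["rotation"]).inv(); t=-r.apply(d["xyz"])
    return cv2.projectPoints(np.array(P,float).reshape(-1,1,3),r.as_rotvec(),t,k,D)[0][:,0]
def two(a,p,b,q):
    ra,rb=ray(a,[p])[0],ray(b,[q])[0]
    s=np.linalg.lstsq(np.c_[ra,-rb],b["xyz"]-a["xyz"],rcond=None)[0]
    A=a["xyz"]+s[0]*ra;B=b["xyz"]+s[1]*rb; return (A+B)/2,np.linalg.norm(A-B)
def load(n): return pickle.load(open(f"pics/{n}.pkl","rb"))
E
python3 - <<'E'
from h import *
t,s=load("top0"),load("scene0")
def crop(d,x,y,w,h,f): return cv2.resize(d["image"][y:y+h,x:x+w,::-1],None,fx=f,fy=f,interpolation=cv2.INTER_CUBIC)
a=np.hstack([crop(t,120,140,75,140,4)[:400],crop(t,205,145,85,110,4)[:400],])
a=np.hstack([crop(t,122,155,66,115,4),crop(t,205,145,82,115,4)])
b=np.hstack([crop(t,340,170,66,70,4),crop(s,250,180,82,70,4)])
cv2.imwrite("pics/m1.png",a); 
b=np.hstack([crop(t,340,175,66,65,6),crop(s,180,240,55,65,6)]);cv2.imwrite("pics/m2.png",b)
# masks: black blobs near lid and knob; green
for n,d,boxes in(("top",t,[("blk",345,180,50,55,44),("knob",232,148,22,22,0)]),("scene",s,[("blk",190,245,30,35,44),("knob",308,212,25,22,0)])):
    for nm,x,y,w,h,z in boxes:
        m=(d["image"][y:y+h,x:x+w].max(2)<45).astype(np.uint8)
        k,l,st,c=cv2.connectedComponentsWithStats(m)
        for i in range(1,k):
            if st[i,4]>12: print(n,nm,c[i]+[x,y],st[i])
im=t["image"].astype(int); m=((im[:,:,1]>im[:,:,0]+50)&(im[:,:,1]>im[:,:,2]+40)).astype(np.uint8)
m=cv2.morphologyEx(m,cv2.MORPH_CLOSE,np.ones((3,3)));cs,_=cv2.findContours(m,0,2);c=max(cs,key=cv2.contourArea)
r=cv2.minAreaRect(plane(t,c[:,0],22)[:,:2].astype(np.float32)); print("tray",r)
E
```

```text
top blk [372.54791155 207.57248157] [ 15  13  26  30 407]
top knob [241.75       157.53571429] [ 6  5 10  9 56]
scene blk [204.13240418 263.25783972] [  8   6  14  25 287]
scene knob [320.45945946 222.72972973] [ 9  8  8  7 37]
tray ((544.576171875, 280.38763427734375), (307.7864990234375, 148.93569946289062), 5.966399669647217)
```

View pics/m1.png

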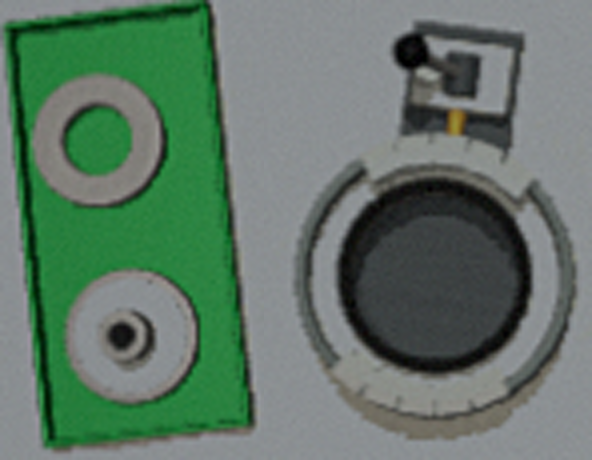

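View pics/m2.png

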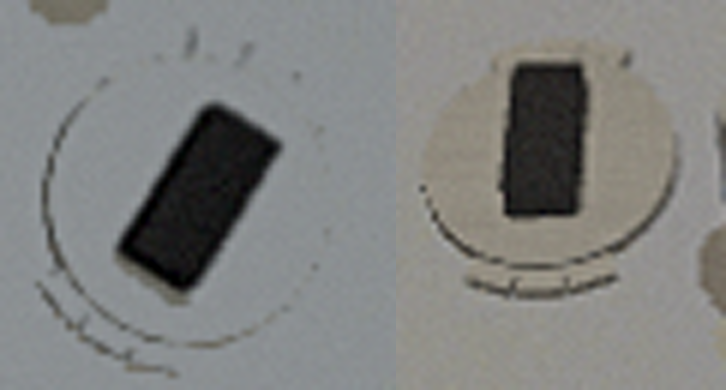

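The crops show the hub bore at top (153,238.5), a clean seal disc around (247.5,214), the claws, a yellow axis mark at (253,175) and the block's rectangular top. Next I turn these into metric positions.

Run:
```python
from h import *
np.set_printoptions(precision=1,suppress=True)
t,s=load("top0"),load("scene0")
def blob(d,box,thr,big=True,fn=None):
    x,y,w,h=box; im=d["image"][y:y+h,x:x+w].astype(int)
    m=((im.max(2)<thr) if fn is None else fn(im)).astype(np.uint8)
    cs,_=cv2.findContours(m,0,2); c=max(cs,key=cv2.contourArea)[:,0]+[x,y]; return c.astype(float)
# lid block
for n,d,b in(("top",t,(345,180,50,55)),("scene",s,(190,245,30,35))):
    for thr in(40,60):
        c=blob(d,b,thr); P=plane(d,c,44)[:,:2].astype(np.float32); print("block",n,thr,cv2.minAreaRect(P))
# lid disc vs background: bore of the seal
for thr in (45,60):
    c=blob(t,(222,180,52,65),thr); P=plane(t,c,66)[:,:2].astype(np.float32); print("seal top",thr,cv2.fitEllipse(P))
    c=blob(s,(262,185,60,50),thr); P=plane(s,c,66)[:,:2].astype(np.float32); print("seal scn",thr,cv2.fitEllipse(P))
print("knob",two(t,(241.75,157.5),s,(320.5,222.7)))
# wheel flange: non-green inside tray
ng=lambda im:((im[:,:,1]<im[:,:,0]+25)&(im.max(2)>90))
c=blob(t,(130,218,46,42),0,fn=ng); P=plane(t,c,19)[:,:2].astype(np.float32); print("flange top",cv2.fitEllipse(P))
print("hub bore",plane(t,[(153,238.6)],45))
c=blob(t,(128,168,40,42),0,fn=ng); print("ring top",cv2.fitEllipse(plane(t,c,19)[:,:2].astype(np.float32)))
cc=lambda x,y:((x-264)/4+205,(y)/4+145)
print("valve base corners z~8",plane(t,[cc(415,22),cc(523,38),cc(512,147),cc(402,135)],8)[:,:2])
print("yellow",plane(t,[cc(456,122)],40)[:,:2],"plate marks",)
print("claw ends z79: +x L,R ; -x L,R",plane(t,[cc(362,160),cc(537,186),cc(330,362),cc(508,390)],79)[:,:2])
```

```text
block top 40 ((542.5596923828125, -345.7003173828125), (39.461299896240234, 83.77446746826172), 56.66394805908203)
block top 60 ((542.65576171875, -345.890869140625), (41.42459487915039, 85.62288665771484), 57.58607482910156)
block scene 40 ((552.8527221679688, -353.96746826171875), (39.50480651855469, 94.22703552246094), 56.45497512817383)
block scene 60 ((552.6882934570312, -354.21728515625), (41.04495620727539, 94.33140563964844), 56.61809539794922)
seal top 45 ((529.1217651367188, 8.291773796081543), (128.88099670410156, 130.46002197265625), 97.31136322021484)
seal scn 45 ((528.3031005859375, 7.2242889404296875), (121.9585189819336, 129.4275360107422), 16.137331008911133)
seal top 60 ((529.091064453125, 8.142648696899414), (130.1973114013672, 132.1580810546875), 90.39996337890625)
seal scn 60 ((521.4393310546875, 12.2284574508667), (143.09912109375, 162.9850311279297), 166.4654541015625)
knob (array([677.4,  20.3, 109.1]), np.float64(0.3610737262087932))
flange top ((463.36328125, 276.5066833496094), (91.75801849365234, 92.75130462646484), 94.81656646728516)
hub bore [[462.9 273.9  45. ]]
ring top ((604.6744995117188, 301.7424621582031), (91.59144592285156, 92.59876251220703), 55.769989013671875)
valve base corners z~8 [[716.2  21.1]
 [703.5 -57.4]
 [623.6 -48.3]
 [633.3  31.2]]
yellow [[637.9  -8.5]] plate marks
claw ends z79: +x L,R ; -x L,R [[607.   55.5]
 [587.6 -64. ]
 [469.3  78.3]
 [448.8 -42.3]]
```

```bash
cat > go.py <<'E'
import sys
from h import *
from bench import arm
s=arm.read_state(); r=R.from_quat(s["ee_rot"]); m=r.as_matrix()
psi=np.degrees(np.arctan2(m[1,0],m[0,0])); x,y,z,p=map(float,sys.argv[1:5])
d=r.inv().apply(np.array([x,y,z])-s["position"]); w=-((p-psi+180)%360-180)
w0=R.from_matrix(m).inv()*R.from_euler("z",p,degrees=True)*R.from_euler("x",180,degrees=True)
print("t",s["clock"],"pos",s["position"].round(1),"psi",round(psi,2),"z-axis",m[:,2].round(4),"F",s["contact_force"].round(1),"w",s["gripper_width"].round(1),"j",np.degrees(s["joints"]).round(1))
n=max(1,int(np.ceil(np.linalg.norm(d)/49)))
print("delta tool mm",d.round(1),"rows",n,"per row m",(d/n/1000).round(4),"turn wz",round(w,2),"rows",int(np.ceil(abs(w)/8.5)))
E
python3 go.py 463 275.5 150 -161.2
```

```text
Traceback (most recent call last):
  File "go.py", line 8, in <module>
    print("t",s["clock"],"pos",s["position"].round(1),"psi",round(psi,2),"z-axis",m[:,2].round(4),"F",s["contact_force"].round(1),"w",s["gripper_width"].round(1),"j",np.degrees(s["joints"]).round(1))
                                                                                                                                      ^^^^^^^^^^^^^^^^^^^^^^^^
AttributeError: 'float' object has no attribute 'round'
```

```bash
sed -i 's/s\["gripper_width"\].round(1)/round(s["gripper_width"],1)/; /^w0=/d' go.py
python3 go.py 463 275.5 250 -161.2
```

```text
t 0.1 pos [ 201.1 -591.3  255.3] psi -161.23 z-axis [-7.0e-04  1.8e-03 -1.0e+00] F [-0.2  0.2  0.7] w 85.5 j [-56.4  22.1   0.4  -0.  -68.4 -14.8]
delta tool mm [-526.9  736.4    6.7] rows 19 per row m [-0.0277  0.0388  0.0004] turn wz -0.03 rows 1
```

```bash
python3 -m pendant '[[-0.03,0.038,0,0,0,0,0.085],[-0.03,0.038,0,0,0,0,0.085],[-0.03,0.038,0,0,0,0,0.085],[-0.03,0.038,0,0,0,0,0.085],[-0.03,0.038,0,0,0,0,0.085],[-0.03,0.038,0,0,0,0,0.085],[-0.03,0.038,0,0,0,0,0.085],[-0.03,0.038,0,0,0,0,0.085],[-0.03,0.038,0,0,0,0,0.085],[-0.03,0.038,0,0,0,0,0.085]]'
python3 go.py 463 275.5 250 -161.2
```

```text
clock: 1.1
position: [362.8, -133.4, 256.4]
ee_rot: [-0.163, 0.987, 0.0, 0.0]
contact_force: [1.8, -1.1, 0.3]
gripper_width: 85.0
grasp_force: 0.0
t 1.1 pos [ 362.8 -133.4  256.4] psi -161.22 z-axis [ 4.e-04  2.e-04 -1.e+00] F [ 1.8 -1.1  0.3] w 85.0 j [  4.2  -2.2 -29.9  -0.  -62.3 -75.4]
delta tool mm [-226.5  354.9    6.5] rows 9 per row m [-0.0252  0.0394  0.0007] turn wz -0.02 rows 1
```

```bash
python3 -m pendant '[[-0.025,0.039,0,0,0,0,0.085],[-0.025,0.039,0,0,0,0,0.085],[-0.025,0.039,0,0,0,0,0.085],[-0.025,0.039,0,0,0,0,0.085],[-0.025,0.039,0,0,0,0,0.085],[-0.025,0.039,0,0,0,0,0.085],[-0.025,0.039,0,0,0,0,0.085],[-0.025,0.039,0,0,0,0,0.085],[-0.02,0.03,0.02,0,0,0,0.085],[0,0,0.04,0,0,0,0.085],[0,0,0.04,0,0,0,0.085],[0,0,0,0,0,0,0.085]]'
python3 go.py 463 275.5 48 -161.2
```

```text
clock: 2.3
position: [457.8, 256.9, 150.7]
ee_rot: [-0.163, 0.987, -0.003, -0.006]
contact_force: [-0.4, -0.3, -0.1]
gripper_width: 85.5
grasp_force: 0.0
t 2.3 pos [457.8 256.9 150.7] psi -161.27 z-axis [-0.0104 -0.0087 -0.9999] F [-0.4 -0.3 -0.1] w 85.5 j [ 4.700e+01  1.880e+01 -2.140e+01 -1.000e-01 -5.060e+01 -1.182e+02]
delta tool mm [-12.2  16.5 102.5] rows 3 per row m [-0.0041  0.0055  0.0342] turn wz -0.07 rows 1
```

```bash
python3 -m pendant '[[-0.012,0.0165,0,0,0,0,0.085],[0,0,0.03,0,0,0,0.075],[0,0,0.02,0,0,0,0.07],[0,0,0,0,0,0,0.07],[0,0,0,0,0,0,0.07]]'
python3 go.py 463 275.5 48 -161.2
python3 - <<'E'
from h import *
from bench import arm
a=arm.get_image("scene");b=arm.get_image("top")
f=lambda d,x,y,w,h,k:cv2.resize(d["image"][y:y+h,x:x+w,::-1],None,fx=k,fy=k,interpolation=2)
cv2.imwrite("pics/a1.png",np.hstack([f(a,290,110,100,110,4),f(b,110,170,100,110,4)]))
E
```

```text
clock: 2.8
position: [468.1, 279.2, 108.0]
ee_rot: [-0.163, 0.987, 0.0, 0.001]
contact_force: [0.5, 0.7, 0.0]
gripper_width: 70.1
grasp_force: 0.0
t 2.8 pos [468.1 279.2 108. ] psi -161.19 z-axis [ 0.0019  0.001  -1.    ] F [0.5 0.7 0. ] w 70.1 j [ 4.790e+01  2.320e+01 -2.190e+01  1.000e-01 -4.470e+01 -1.191e+02]
delta tool mm [ 6.1 -1.9 60. ] rows 2 per row m [ 0.0031 -0.001   0.03  ] turn wz 0.01 rows 1
```

View pics/a1.png

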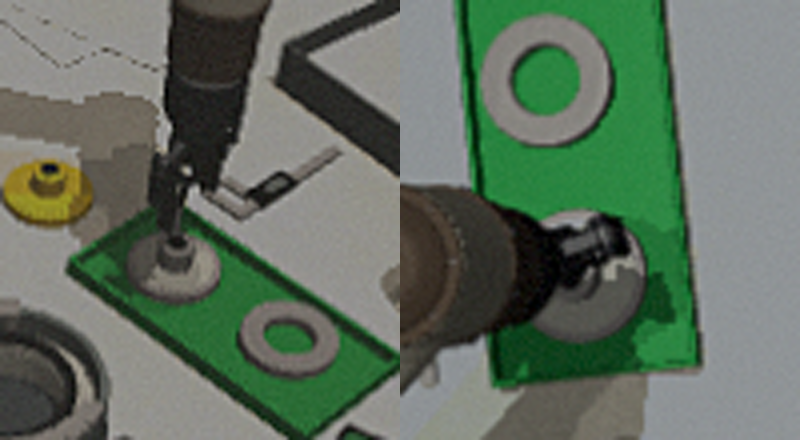

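The gripper stands over the hub (hub at crop (178,252)) with its fingers either side, clear of the tray walls.

```bash
python3 -m pendant '[[0.006,-0.002,0.02,0,0,0,0.07],[0,0,0.02,0,0,0,0.07],[0,0,0.01,0,0,0,0.07],[0,0,0.005,0,0,0,0.07],[0,0,0,0,0,0,0.07],[0,0,0,0,0,0,0.07]]'
python3 go.py 463 275.5 48 -161.2
```

```text
clock: 3.5
position: [462.7, 275.5, 52.2]
ee_rot: [-0.163, 0.987, 0.0, 0.001]
contact_force: [-0.1, -0.9, -0.4]
gripper_width: 69.7
grasp_force: 0.0
t 3.5 pos [462.7 275.5  52.2] psi -161.2 z-axis [ 0.0014  0.0012 -1.    ] F [-0.1 -0.9 -0.4] w 69.7 j [  48.    27.4  -25.6    0.   -36.8 -119.3]
delta tool mm [-0.3 -0.1  4.2] rows 1 per row m [-0.0003 -0.0001  0.0042] turn wz -0.0 rows 1
```

```bash
python3 -m pendant '[[0,0,0.004,0,0,0,0.06],[0,0,0,0,0,0,0.05],[0,0,0,0,0,0,0.03],[0,0,0,0,0,0,0.02],[0,0,0,0,0,0,0.02],[0,0,0,0,0,0,0.02],[0,0,0,0,0,0,0.02],[0,0,0,0,0,0,0.02]]'
```

```text
clock: 4.3
position: [462.3, 275.2, 47.8]
ee_rot: [-0.163, 0.987, 0.0, 0.0]
contact_force: [-1.2, -0.5, 5.6]
gripper_width: 34.4
grasp_force: 59.9
```

```bash
python3 -m pendant '[[0,0,-0.01,0,0,0,0.02],[0,0,-0.02,0,0,0,0.02],[0,0,-0.04,0,0,0,0.02],[0,0,-0.04,0,0,0,0.02],[0,0,-0.02,0,0,0,0.02],[0,0,0,0,0,0,0.02]]'
python3 go.py 529 8 175 -161.2
```

```text
clock: 4.9
position: [463.1, 275.8, 180.2]
ee_rot: [-0.163, 0.987, 0.002, 0.003]
contact_force: [0.1, 0.1, -4.0]
gripper_width: 34.1
grasp_force: 60.6
t 4.9 pos [463.1 275.8 180.2] psi -161.22 z-axis [ 0.0044  0.0046 -1.    ] F [ 0.1  0.1 -4. ] w 34.1 j [  48.    17.6  -18.2    0.   -53.9 -119.3]
delta tool mm [  23.8 -274.8    4.2] rows 6 per row m [ 0.004  -0.0458  0.0007] turn wz -0.02 rows 1
```

```bash
python3 -m pendant '[[0.003,-0.035,0,0,0,0,0.02],[0.0035,-0.04,0,0,0,0,0.02],[0.0035,-0.04,0,0,0,0,0.02],[0.0035,-0.04,0,0,0,0,0.02],[0.0035,-0.04,0,0,0,0,0.02],[0.0035,-0.04,0,0,0,0,0.02],[0.003,-0.03,0,0,0,0,0.02],[0.001,-0.01,0,0,0,0,0.02],[0,0,0,0,0,0,0.02],[0,0,0,0,0,0,0.02]]'
python3 go.py 529 8 130 -161.2
python3 - <<'E'
from h import *
from bench import arm
a=arm.get_image("scene");b=arm.get_image("top")
f=lambda d,x,y,w,h,k:cv2.resize(d["image"][y:y+h,x:x+w,::-1],None,fx=k,fy=k,interpolation=2)
cv2.imwrite("pics/a2.png",np.hstack([f(a,240,130,100,110,4),f(b,200,150,100,110,4)]))
E
```

```text
clock: 5.9
position: [526.6, 6.9, 175.9]
ee_rot: [-0.163, 0.987, 0.0, -0.001]
contact_force: [0.1, 0.0, -4.5]
gripper_width: 34.0
grasp_force: 61.0
t 5.9 pos [526.6   6.9 175.9] psi -161.25 z-axis [-2.8e-03 -2.0e-04 -1.0e+00] F [ 0.1  0.  -4.5] w 34.0 j [ 18.4  16.9 -19.8  -0.  -53.4 -89.6]
delta tool mm [-2.8  0.2 45.9] rows 1 per row m [-0.0028  0.0002  0.0459] turn wz -0.05 rows 1
```

View pics/a2.png

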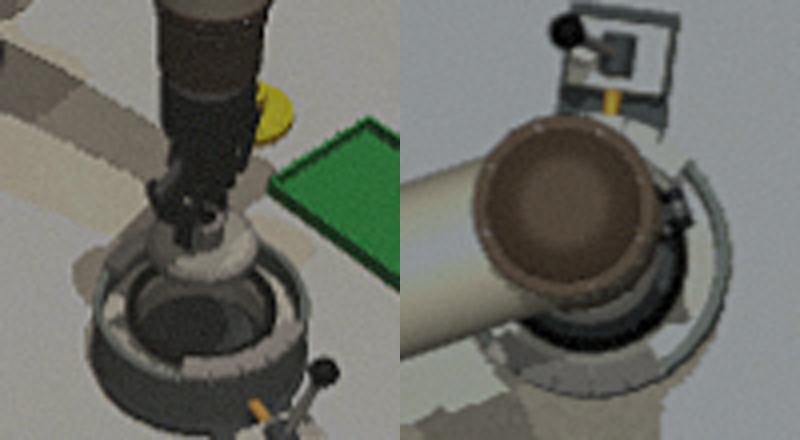

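The wheel hangs level in the grip (crop (205,245)) over the open chamber, at about the right spot. I lower it now.

```bash
python3 -m pendant '[[-0.003,0,0.03,0,0,0,0.02],[0,0,0.03,0,0,0,0.02],[0,0,0.02,0,0,0,0.02],[0,0,0.015,0,0,0,0.02],[0,0,0.01,0,0,0,0.02],[0,0,0.005,0,0,0,0.02],[0,0,0,0,0,0,0.02],[0,0,0,0,0,0,0.02]]'
python3 go.py 529 8 55 -161.2
```

```text
clock: 6.8
position: [530.9, 8.1, 68.0]
ee_rot: [-0.163, 0.987, 0.0, 0.001]
contact_force: [0.4, 0.8, -3.5]
gripper_width: 34.2
grasp_force: 61.0
t 6.8 pos [530.9   8.1  68. ] psi -161.18 z-axis [ 1.6e-03  3.0e-04 -1.0e+00] F [ 0.4  0.8 -3.5] w 34.2 j [ 18.4  25.5 -26.    0.  -38.5 -89.6]
delta tool mm [ 1.9  0.6 13. ] rows 1 per row m [0.0019 0.0006 0.013 ] turn wz 0.02 rows 1
```

```bash
python3 -m pendant '[[0.002,0,0.006,0,0,0,0.02],[0,0,0.003,0,0,0,0.02],[0,0,0.002,0,0,0,0.02],[0,0,0,0,0,0,0.02]]'; python3 -m pendant '[[0,0,0.0015,0,0,0,0.02],[0,0,0,0,0,0,0.02]]' ; python3 -m pendant '[[0,0,0.001,0,0,0,0.02],[0,0,0,0,0,0,0.02]]'
```

```text
clock: 7.2
position: [528.2, 6.9, 56.0]
ee_rot: [-0.163, 0.987, -0.0, -0.0]
contact_force: [-0.6, 0.2, -4.6]
gripper_width: 34.0
grasp_force: 61.0
clock: 7.4
position: [528.6, 7.1, 54.9]
ee_rot: [-0.163, 0.987, 0.0, 0.0]
contact_force: [-0.3, -0.7, -3.5]
gripper_width: 34.0
grasp_force: 61.0
clock: 7.6
position: [528.7, 7.0, 54.9]
ee_rot: [-0.163, 0.987, -0.0, 0.0]
contact_force: [-2.5, 0.4, 3.5]
gripper_width: 34.2
grasp_force: 61.9
```

```bash
python3 -m pendant '[[0,0,0,0,0,0,0.04],[0,0,0,0,0,0,0.05],[0,0,0,0,0,0,0.055],[0,0,0,0,0,0,0.055],[0,0,-0.01,0,0,0,0.055],[0,0,-0.03,0,0,0,0.055],[0,0,-0.04,0,0,0,0.055],[0,0,-0.04,0,0,0,0.055],[0,0,-0.01,0,0,0,0.085],[0,0,0,0,0,0,0.085]]'; python3 go.py 542.6 -345.8 185 -213.3
```

```text
clock: 8.6
position: [529.4, 7.3, 186.5]
ee_rot: [-0.163, 0.987, 0.0, 0.003]
contact_force: [0.4, 0.6, -1.0]
gripper_width: 81.5
grasp_force: 0.0
t 8.6 pos [529.4   7.3 186.5] psi -161.21 z-axis [ 0.0055  0.0017 -1.    ] F [ 0.4  0.6 -1. ] w 81.5 j [ 18.4  16.3 -18.9   0.  -54.4 -89.6]
delta tool mm [ 101.3 -338.5    0.9] rows 8 per row m [ 0.0127 -0.0423  0.0001] turn wz 52.09 rows 7
```

```bash
python3 -m pendant '[[0.0125,-0.042,0,0,0,0,0.085],[0.0125,-0.042,0,0,0,0,0.085],[0.0125,-0.042,0,0,0,0,0.085],[0.0125,-0.042,0,0,0,0,0.085],[0.0125,-0.042,0,0,0,0,0.085],[0.0125,-0.042,0,0,0,0,0.085],[0.0125,-0.042,0,0,0,0,0.085],[0.0125,-0.042,0,0,0,0,0.085],[0,0,0,0,0,0,0.085]]'
python3 -m pendant '[[0,0,0,0,0,7.5,0.085],[0,0,0,0,0,7.5,0.085],[0,0,0,0,0,7.5,0.085],[0,0,0,0,0,7.5,0.085],[0,0,0,0,0,7.5,0.085],[0,0,0,0,0,7.5,0.085],[0,0,0,0,0,7.1,0.085],[0,0,0,0,0,0,0.085]]'
python3 go.py 542.6 -345.8 100 -213.3
```

```text
clock: 9.5
position: [540.5, -347.4, 180.8]
ee_rot: [-0.16, 0.987, 0.001, -0.002]
contact_force: [-0.4, 0.6, 0.4]
gripper_width: 85.1
grasp_force: 0.0
clock: 10.3
position: [541.2, -342.2, 182.0]
ee_rot: [0.286, 0.958, 0.0, -0.002]
contact_force: [-0.5, 0.1, -0.3]
gripper_width: 85.1
grasp_force: 0.0
t 10.3 pos [ 541.2 -342.2  182. ] psi 146.71 z-axis [-0.0031  0.0016 -1.    ] F [-0.5  0.1 -0.3] w 85.1 j [ -17.9   26.8   -3.    -0.   -60.4 -105.4]
delta tool mm [-3.4 -2.2 82. ] rows 2 per row m [-0.0017 -0.0011  0.041 ] turn wz 0.01 rows 1
```

```bash
python3 -m pendant '[[-0.0035,-0.002,0.035,0,0,0,0.085],[0,0,0.035,0,0,0,0.085],[0,0,0.03,0,0,0,0.085],[0,0,0.02,0,0,0,0.085],[0,0,0.012,0,0,0,0.085],[0,0,0,0,0,0,0.085],[0,0,0,0,0,0,0.085]]'
python3 go.py 542.6 -345.8 41 -213.3
```

```text
clock: 11.0
position: [544.2, -347.0, 52.3]
ee_rot: [0.286, 0.958, -0.0, 0.0]
contact_force: [-0.5, -0.7, 0.0]
gripper_width: 84.9
grasp_force: 0.0
t 11.0 pos [ 544.2 -347.    52.3] psi 146.76 z-axis [ 6.e-04 -5.e-04 -1.e+00] F [-0.5 -0.7  0. ] w 84.9 j [ -18.2   35.2   -9.6    0.   -45.2 -105.1]
delta tool mm [ 2.   0.1 11.3] rows 1 per row m [0.002  0.0001 0.0113] turn wz 0.06 rows 1
```

```bash
python3 -m pendant '[[0.001,0,0.006,0,0,0,0.085],[0,0,0.005,0,0,0,0.07],[0,0,0,0,0,0,0.06],[0,0,0,0,0,0,0.05],[0,0,0,0,0,0,0.03],[0,0,0,0,0,0,0.02],[0,0,0,0,0,0,0.02],[0,0,0,0,0,0,0.02],[0,0,0,0,0,0,0.02]]'
python3 go.py 542.6 -345.8 41 -213.3
```

```text
clock: 11.9
position: [543.3, -346.6, 41.5]
ee_rot: [0.287, 0.958, -0.0, 0.001]
contact_force: [-0.8, -0.5, 4.3]
gripper_width: 39.1
grasp_force: 62.9
t 11.9 pos [ 543.3 -346.6   41.5] psi 146.7 z-axis [ 9.e-04 -7.e-04 -1.e+00] F [-0.8 -0.5  4.3] w 39.1 j [ -18.2   35.9  -10.2    0.   -43.8 -105.1]
delta tool mm [1.  0.3 0.5] rows 1 per row m [0.001  0.0003 0.0005] turn wz 0.0 rows 1
```

```bash
python3 -m pendant '[[0,0,-0.01,0,0,0,0.02],[0,0,-0.02,0,0,0,0.02],[0,0,-0.035,0,0,0,0.02],[0,0,-0.04,0,0,0,0.02],[0,0,-0.035,0,0,0,0.02],[0,0,-0.01,0,0,0,0.02],[0,0,0,0,0,0,0.02]]'
python3 go.py 529 8 190 -98.8
```

```text
clock: 12.6
position: [543.1, -346.1, 191.6]
ee_rot: [0.287, 0.958, 0.0, 0.001]
contact_force: [-0.4, 0.6, -3.8]
gripper_width: 39.1
grasp_force: 62.0
t 12.6 pos [ 543.1 -346.1  191.6] psi 146.66 z-axis [ 2.2e-03  2.0e-04 -1.0e+00] F [-0.4  0.6 -3.8] w 39.1 j [-1.820e+01  2.660e+01 -1.900e+00 -1.000e-01 -6.140e+01 -1.052e+02]
delta tool mm [206.4 288.1   1.6] rows 8 per row m [0.0258 0.036  0.0002] turn wz -114.54 rows 14
```

```bash
python3 -m pendant '[[0.018,0.026,0,0,0,0,0.02],[0.026,0.036,0,0,0,0,0.02],[0.026,0.036,0,0,0,0,0.02],[0.026,0.036,0,0,0,0,0.02],[0.026,0.036,0,0,0,0,0.02],[0.026,0.036,0,0,0,0,0.02],[0.026,0.036,0,0,0,0,0.02],[0.022,0.030,0,0,0,0,0.02],[0.011,0.016,0,0,0,0,0.02],[0,0,0,0,0,0,0.02]]'
python3 -m pendant '[[0,0,0,0,0,-4.5,0.02],[0,0,0,0,0,-8,0.02],[0,0,0,0,0,-8,0.02],[0,0,0,0,0,-8,0.02],[0,0,0,0,0,-8,0.02],[0,0,0,0,0,-8,0.02],[0,0,0,0,0,-8,0.02],[0,0,0,0,0,-8,0.02],[0,0,0,0,0,-8,0.02],[0,0,0,0,0,-8,0.02],[0,0,0,0,0,-8,0.02],[0,0,0,0,0,-8,0.02]]'
python3 -m pendant '[[0,0,0,0,0,-8,0.02],[0,0,0,0,0,-8,0.02],[0,0,0,0,0,-6,0.02],[0,0,0,0,0,0,0.02],[0,0,0,0,0,0,0.02]]'
python3 go.py 529 8 190 -98.8
python3 - <<'E'
from h import *
from bench import arm
a=arm.get_image("scene");b=arm.get_image("top")
pickle.dump(a,open("pics/sl.pkl","wb"));pickle.dump(b,open("pics/tl.pkl","wb"))
f=lambda d,x,y,w,h,k:cv2.resize(d["image"][y:y+h,x:x+w,::-1],None,fx=k,fy=k,interpolation=2)
cv2.imwrite("pics/a3.png",np.hstack([f(a,240,120,100,130,4),f(b,200,140,100,130,4)]))
E
```

```text
clock: 13.6
position: [526.4, 10.2, 187.9]
ee_rot: [0.285, 0.958, -0.001, -0.003]
contact_force: [0.9, -0.2, -3.3]
gripper_width: 39.1
grasp_force: 62.1
clock: 14.8
position: [526.6, 7.0, 188.3]
ee_rot: [-0.496, 0.869, 0.001, -0.002]
contact_force: [-0.5, -0.8, -3.1]
gripper_width: 38.9
grasp_force: 62.0
clock: 15.3
position: [527.2, 7.3, 189.3]
ee_rot: [-0.649, 0.76, 0.001, -0.001]
contact_force: [0.3, 0.4, -3.5]
gripper_width: 38.9
grasp_force: 62.0
t 15.3 pos [527.2   7.3 189.3] psi -99.01 z-axis [-3.2e-03 -6.0e-04 -1.0e+00] F [ 0.3  0.4 -3.5] w 38.9 j [ 18.4  16.2 -18.7  -0.  -55.3 -27.4]
delta tool mm [-0.9 -1.6 -0.7] rows 1 per row m [-0.0009 -0.0016 -0.0007] turn wz -0.21 rows 1
```

View pics/a3.png

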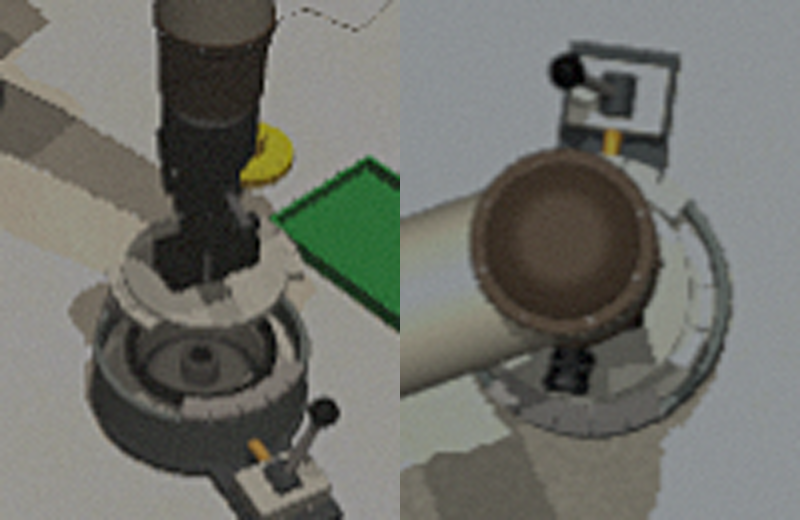

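The wheel lies flat in the chamber, hub up (crop (203,358)). The lid hangs level above it, its lugs pointing at the gaps. The knob is still at its starting end.

```bash
python3 -m pendant '[[-0.001,-0.0015,0.02,0,0,0,0.02],[0,0,0.03,0,0,0,0.02],[0,0,0.015,0,0,0,0.02],[0,0,0.006,0,0,0,0.02],[0,0,0,0,0,0,0.02],[0,0,0,0,0,0,0.02]]'
python3 go.py 529 8 107 -98.8
```

```text
clock: 16.0
position: [530.5, 8.9, 120.7]
ee_rot: [-0.651, 0.759, -0.001, 0.001]
contact_force: [-0.3, 0.4, -3.8]
gripper_width: 39.2
grasp_force: 61.9
t 16.0 pos [530.5   8.9 120.7] psi -98.82 z-axis [ 1.8e-03  2.0e-04 -1.0e+00] F [-0.3  0.4 -3.8] w 39.2 j [ 18.5  21.1 -23.2   0.  -45.6 -27.3]
delta tool mm [ 1.2  1.4 13.7] rows 1 per row m [0.0012 0.0014 0.0137] turn wz -0.02 rows 1
```

```bash
python3 -m pendant '[[0.0005,0.001,0.006,0,0,0,0.02],[0,0,0.004,0,0,0,0.02],[0,0,0.003,0,0,0,0.02],[0,0,0,0,0,0,0.02]]';python3 -m pendant '[[0,0,0.001,0,0,0,0.02],[0,0,0.001,0,0,0,0.02],[0,0,0,0,0,0,0.02]]';python3 -m pendant '[[0,0,0.002,0,0,0,0.02],[0,0,0.002,0,0,0,0.02],[0,0,0,0,0,0,0.02]]'
python3 go.py 529 8 98 -98.8
```

```text
clock: 16.4
position: [528.6, 8.4, 107.1]
ee_rot: [-0.651, 0.759, 0.0, -0.0]
contact_force: [-3.4, 0.8, 2.5]
gripper_width: 39.0
grasp_force: 62.6
clock: 16.7
position: [528.7, 8.4, 105.2]
ee_rot: [-0.651, 0.759, -0.0, 0.0]
contact_force: [-2.8, -0.5, 3.9]
gripper_width: 39.0
grasp_force: 62.8
clock: 17.0
position: [528.7, 8.4, 101.0]
ee_rot: [-0.651, 0.759, -0.0, -0.0]
contact_force: [-4.0, 0.3, 5.7]
gripper_width: 38.8
grasp_force: 63.2
t 17.0 pos [528.7   8.4 101. ] psi -98.8 z-axis [ 0.e+00 -2.e-04 -1.e+00] F [-4.   0.3  5.7] w 38.8 j [ 18.5  22.5 -24.5   0.  -43.  -27.3]
delta tool mm [ 0.4 -0.4  3. ] rows 1 per row m [ 0.0004 -0.0004  0.003 ] turn wz -0.0 rows 1
```

```bash
python3 -m pendant '[[0,0,0.0015,0,0,0,0.02],[0,0,0.0015,0,0,0,0.02],[0,0,0,0,0,0,0.02]]'; python3 -m pendant '[[0,0,0,0,0,3,0.02],[0,0,0,0,0,5,0.02],[0,0,0,0,0,5,0.02],[0,0,0,0,0,5,0.02],[0,0,0,0,0,0,0.02]]'
python3 go.py 529 8 98 -188.8
```

```text
clock: 17.3
position: [528.7, 8.4, 98.3]
ee_rot: [-0.651, 0.759, -0.0, -0.0]
contact_force: [-4.8, -0.3, 8.0]
gripper_width: 38.9
grasp_force: 63.3
clock: 17.8
position: [530.4, 8.5, 99.0]
ee_rot: [-0.524, 0.852, -0.001, 0.002]
contact_force: [-0.6, -0.1, 7.6]
gripper_width: 39.1
grasp_force: 63.3
t 17.8 pos [530.4   8.5  99. ] psi -116.86 z-axis [ 0.0036  0.     -1.    ] F [-0.6 -0.1  7.6] w 39.1 j [ 18.5  22.8 -24.5   0.1 -42.5 -45.4]
delta tool mm [1.1 1.  1. ] rows 1 per row m [0.0011 0.001  0.001 ] turn wz 71.94 rows 9
```

```bash
python3 -m pendant '[[0,0,0.0008,0,0,0,0.02],[0,0,0,0,0,5,0.02],[0,0,0,0,0,5,0.02],[0,0,0,0,0,5,0.02],[0,0,0,0,0,5,0.02],[0,0,0,0,0,5,0.02],[0,0,0,0,0,5,0.02],[0,0,0,0,0,5,0.02],[0,0,0,0,0,0,0.02]]'
python3 go.py 529 8 98 -188.8; python3 -c "
from bench import arm;print(arm.read_state()['wrist_torque'])"
```

```text
clock: 18.7
position: [530.7, 8.7, 98.4]
ee_rot: [-0.243, 0.97, -0.0, 0.002]
contact_force: [-1.0, -0.8, 7.1]
gripper_width: 39.4
grasp_force: 63.4
t 18.7 pos [530.7   8.7  98.4] psi -151.88 z-axis [ 4.5e-03  4.0e-04 -1.0e+00] F [-1.  -0.8  7.1] w 39.4 j [ 18.5  22.8 -24.6   0.1 -42.4 -80.4]
delta tool mm [1.8 0.2 0.4] rows 1 per row m [0.0018 0.0002 0.0004] turn wz 36.92 rows 5
[-0.0818935   0.53024592 -0.41952924]
```

```bash
python3 -m pendant '[[0,0,0,0,0,5,0.02],[0,0,0,0,0,5,0.02],[0,0,0,0,0,5,0.02],[0,0,0,0,0,5,0.02],[0,0,0,0,0,5,0.02],[0,0,0,0,0,5,0.02],[0,0,0,0,0,3,0.02],[0,0,0,0,0,0,0.02]]'
python3 go.py 529 8 98 -188.8; python3 -c "
from bench import arm;print(arm.read_state()['wrist_torque'])"
```

```text
clock: 19.5
position: [530.9, 8.8, 98.5]
ee_rot: [0.042, 0.999, 0.0, 0.002]
contact_force: [-0.7, 0.4, 7.7]
gripper_width: 39.5
grasp_force: 63.4
t 19.5 pos [530.9   8.8  98.5] psi 175.2 z-axis [ 5.e-03  2.e-04 -1.e+00] F [-0.7  0.4  7.7] w 39.5 j [ 1.850e+01  2.280e+01 -2.460e+01  1.000e-01 -4.240e+01 -1.134e+02]
delta tool mm [ 1.8 -1.   0.5] rows 1 per row m [ 0.0018 -0.001   0.0005] turn wz 4.0 rows 1
[-0.18212327  0.37411111 -0.32483709]
```

Turn on to the stop, watching the wrist moment.

```bash
for i in 1 2; do python3 -m pendant '[[0,0,0,0,0,2,0.02],[0,0,0,0,0,2,0.02],[0,0,0,0,0,0,0.02]]'
python3 go.py 529 8 98 -188.8; python3 -c "
from bench import arm;print(arm.read_state()['wrist_torque'])"; done
```

```text
clock: 19.8
position: [531.0, 8.8, 98.6]
ee_rot: [0.076, 0.997, 0.0, 0.003]
contact_force: [-0.8, -0.2, 7.6]
gripper_width: 38.9
grasp_force: 63.4
t 19.8 pos [531.    8.8  98.6] psi 171.26 z-axis [ 5.2e-03  1.0e-04 -1.0e+00] F [-0.8 -0.2  7.6] w 38.9 j [ 1.850e+01  2.280e+01 -2.450e+01  1.000e-01 -4.240e+01 -1.173e+02]
delta tool mm [ 1.9 -1.1  0.6] rows 1 per row m [ 0.0019 -0.0011  0.0006] turn wz 0.06 rows 1
[-0.26294136  0.33472295 -0.07571332]
clock: 20.1
position: [529.8, 7.4, 98.5]
ee_rot: [0.107, 0.994, -0.002, 0.001]
contact_force: [-3.1, -5.1, 10.0]
gripper_width: 39.0
grasp_force: 64.9
t 20.1 pos [529.8   7.4  98.5] psi 167.73 z-axis [ 0.0017 -0.0034 -1.    ] F [-3.1 -5.1 10. ] w 39.0 j [  18.5   22.8  -24.7    0.3  -42.5 -121. ]
delta tool mm [0.9 0.4 0.5] rows 1 per row m [0.0009 0.0004 0.0005] turn wz -3.47 rows 1
[-1.29836266  0.80647625  1.79272478]
```

The moment jumped to 1.8 Nm, so the lid is at the stop. I'll ease off, let it rise 6 mm, then check.

```bash
python3 -m pendant '[[0,0,0,0,0,-2,0.02],[0,0,-0.002,0,0,0,0.02],[0,0,-0.002,0,0,0,0.02],[0,0,-0.002,0,0,0,0.02],[0,0,0,0,0,0,0.02]]'
python3 go.py 529 8 104 -188.8
```

```text
clock: 20.6
position: [529.9, 8.0, 103.8]
ee_rot: [0.094, 0.996, -0.0, 0.001]
contact_force: [1.6, -4.3, 4.1]
gripper_width: 38.6
grasp_force: 63.1
t 20.6 pos [529.9   8.  103.8] psi 169.24 z-axis [ 2.8e-03 -7.0e-04 -1.0e+00] F [ 1.6 -4.3  4.1] w 38.6 j [ 1.850e+01  2.240e+01 -2.430e+01  1.000e-01 -4.320e+01 -1.193e+02]
delta tool mm [ 0.9 -0.1 -0.2] rows 1 per row m [ 0.0009 -0.0001 -0.0002] turn wz -1.96 rows 1
```

```bash
python3 -m pendant '[[0,0,-0.001,0,0,0,0.04],[0,0,0,0,0,0,0.05],[0,0,0,0,0,0,0.06],[0,0,0,0,0,0,0.065],[0,0,-0.01,0,0,0,0.065],[0,0,-0.03,0,0,0,0.065],[0,0,-0.04,0,0,0,0.065],[0,0,-0.02,0,0,0,0.03],[0,0,0,0,0,0,0],[0,0,0,0,0,0,0]]'
python3 - <<'E'
from h import *
from bench import arm
a=arm.get_image("scene");b=arm.get_image("top")
pickle.dump(a,open("pics/s3.pkl","wb"));pickle.dump(b,open("pics/t3.pkl","wb"))
f=lambda d,x,y,w,h,k:cv2.resize(d["image"][y:y+h,x:x+w,::-1],None,fx=k,fy=k,interpolation=2)
cv2.imwrite("pics/a4.png",np.hstack([f(a,250,150,90,110,4),f(b,200,140,90,110,4)]))
E
```

```text
clock: 21.6
position: [528.4, 8.7, 204.4]
ee_rot: [0.094, 0.996, 0.0, 0.0]
contact_force: [-0.6, -0.4, -0.4]
gripper_width: 21.7
grasp_force: 0.0
```

View pics/a4.png

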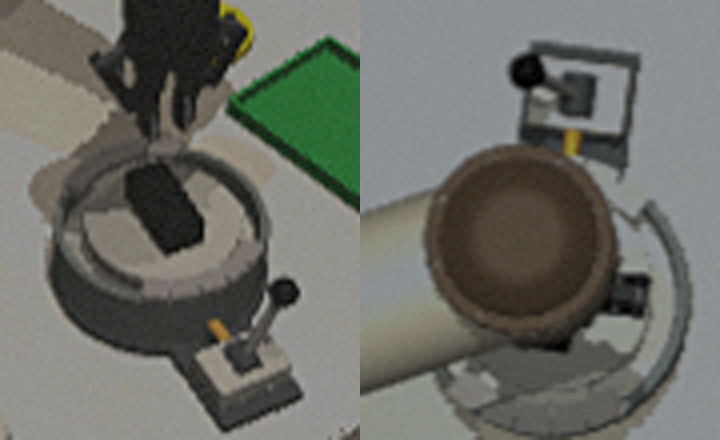

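The lid is down in the chamber with its block along the chamber's x axis and its lugs under the claws. The knob is still on the +y side. I measure the lid's height and orientation, then plan the lever move.

```bash
python3 - <<'E'
from h import *
d=load("s3"); x,y,w,h=270,185,40,35; im=d["image"][y:y+h,x:x+w]
m=(im.max(2)<45).astype(np.uint8); cs,_=cv2.findContours(m,0,2); c=(max(cs,key=cv2.contourArea)[:,0]+[x,y]).astype(float)
for z in(107,110): print(z,cv2.minAreaRect(plane(d,c,z)[:,:2].astype(np.float32)))
E
python3 go.py 684.5 65 200 171.2
```

```text
107 ((540.704833984375, -0.759796142578125), (48.320472717285156, 101.08692932128906), 78.7611312866211)
110 ((542.9058837890625, -2.5353317260742188), (48.17510986328125, 100.78284454345703), 78.76111602783203)
t 21.7 pos [527.9   8.4 203. ] psi 169.17 z-axis [-2.3e-03 -2.0e-04 -1.0e+00] F [-0.5  0.9 -0.1] w 6.7 j [  18.5   15.4  -17.6   -0.   -57.2 -119.3]
delta tool mm [-143.2   85.1    2.6] rows 4 per row m [-0.0358  0.0213  0.0007] turn wz -2.03 rows 1
```

```bash
python3 -m pendant '[[-0.03,0.018,0,0,0,0,0],[-0.036,0.022,0,0,0,0,0],[-0.036,0.022,0,0,0,0,0],[-0.03,0.018,0,0,0,0,0],[-0.011,0.005,0,0,0,-2,0],[0,0,0.03,0,0,0,0],[0,0,0.02,0,0,0,0],[0,0,0,0,0,0,0]]'
python3 go.py 684.5 65 115 171.2
```

```text
clock: 22.5
position: [682.4, 64.5, 148.2]
ee_rot: [0.077, 0.997, -0.002, -0.005]
contact_force: [-0.5, -0.1, -0.6]
gripper_width: -0.0
grasp_force: 0.0
t 22.5 pos [682.4  64.5 148.2] psi 171.14 z-axis [-0.0108 -0.0023 -0.9999] F [-0.5 -0.1 -0.6] w -0.0 j [ 1.890e+01  3.280e+01  2.300e+00 -1.000e-01 -6.010e+01 -1.177e+02]
delta tool mm [-2.4  0.9 33.1] rows 1 per row m [-0.0024  0.0009  0.0331] turn wz -0.06 rows 1
```

```bash
python3 -m pendant '[[0,0,0.02,0,0,0,0],[0,0,0.012,0,0,0,0],[0,0,0,0,0,0,0],[0,-0.01,0,0,0,0,0],[0,-0.01,0,0,0,0,0],[0,-0.01,0,0,0,0,0],[0,-0.01,0,0,0,0,0],[0,-0.01,0,0,0,0,0],[0,-0.01,0,0,0,0,0],[0,0,0,0,0,0,0]]'
python3 go.py 670.5 -25 115 171.2
```

```text
clock: 23.5
position: [675.3, 4.0, 121.8]
ee_rot: [0.078, 0.997, -0.0, -0.001]
contact_force: [-0.3, 0.6, 0.2]
gripper_width: -0.2
grasp_force: 0.0
t 23.5 pos [675.3   4.  121.8] psi 171.07 z-axis [-1.1e-03 -4.0e-04 -1.0e+00] F [-0.3  0.6  0.2] w -0.2 j [  14.    33.2   -1.4    0.   -55.5 -113. ]
delta tool mm [  0.2 -29.4   6.9] rows 1 per row m [ 0.0002 -0.0294  0.0069] turn wz -0.13 rows 1
```

```bash
python3 -m pendant '[[0,-0.008,0.003,0,0,0,0],[0,-0.008,0.003,0,0,0,0],[0,-0.006,0,0,0,0,0],[0,-0.004,0,0,0,0,0],[0,0,0,0,0,0,0]]'
python3 - <<'E'
from h import *
from bench import arm
a=arm.get_image("scene");b=arm.get_image("top")
f=lambda d,x,y,w,h,k:cv2.resize(d["image"][y:y+h,x:x+w,::-1],None,fx=k,fy=k,interpolation=2)
cv2.imwrite("pics/a5.png",np.hstack([f(a,260,150,90,110,4),f(b,220,120,90,110,4)]))
E
```

```text
clock: 24.0
position: [671.6, -20.6, 115.8]
ee_rot: [0.077, 0.997, -0.0, -0.0]
contact_force: [-0.8, 0.5, 0.4]
gripper_width: 0.2
grasp_force: 0.0
```

View pics/a5.png

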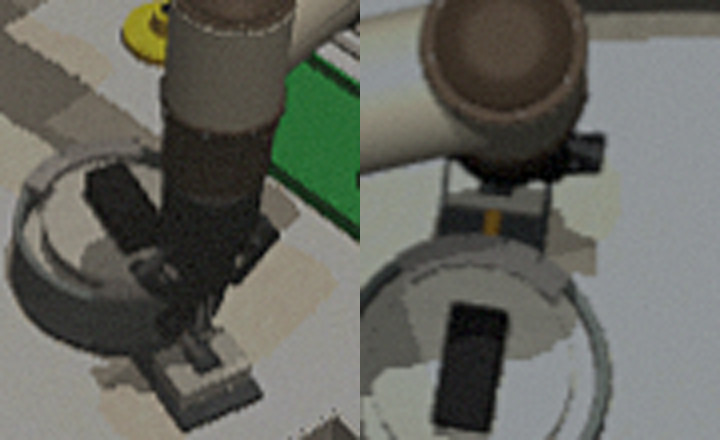

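The knob is hidden, but the lever stem (crop (205,325)) now leans the other way with the fingers. I push on in small steps until the force rises.

```bash
for i in 1 2; do python3 -m pendant '[[0,-0.003,0,0,0,0,0],[0,-0.003,0,0,0,0,0],[0,0,0,0,0,0,0]]'; done
```

```text
clock: 24.4
position: [671.4, -23.9, 116.0]
ee_rot: [0.077, 0.997, 0.001, 0.001]
contact_force: [0.5, 7.7, -1.4]
gripper_width: -0.2
grasp_force: 3.2
clock: 24.7
position: [671.4, -24.8, 116.1]
ee_rot: [0.076, 0.997, 0.005, 0.002]
contact_force: [-0.6, 21.1, -0.5]
gripper_width: -0.1
grasp_force: 10.4
```

Force went to 21 N with no further travel, at the expected finger position, so the lever is at its end stop. I back off, go up and clear the view.

```bash
python3 -m pendant '[[0,0.01,0,0,0,0,0],[0,0.02,0,0,0,0,0],[0,0,-0.04,0,0,0,0],[0,0,-0.04,0,0,0,0],[0,0,-0.04,0,0,0,0],[0,0.04,0,0,0,0,0],[0,0.045,0,0,0,0,0],[0,0.045,0,0,0,0,0],[0,0.045,0,0,0,0,0],[0,0.045,0,0,0,0,0],[0,0,0,0,0,0,0]]'
python3 - <<'E'
from h import *
from bench import arm
a=arm.get_image("scene");b=arm.get_image("top")
pickle.dump(a,open("pics/s5.pkl","wb"));pickle.dump(b,open("pics/t5.pkl","wb"))
cv2.imwrite("pics/a6.png",np.hstack([cv2.resize(d["image"][y:y+130,x:x+95,::-1],None,fx=4,fy=4,interpolation=2) for d,x,y in((a,245,150),(b,205,125))]))
E
```

```text
clock: 25.8
position: [708.3, 221.1, 234.5]
ee_rot: [0.074, 0.997, -0.0, -0.0]
contact_force: [0.1, -0.7, -1.3]
gripper_width: -0.0
grasp_force: 0.0
```

View pics/a6.png

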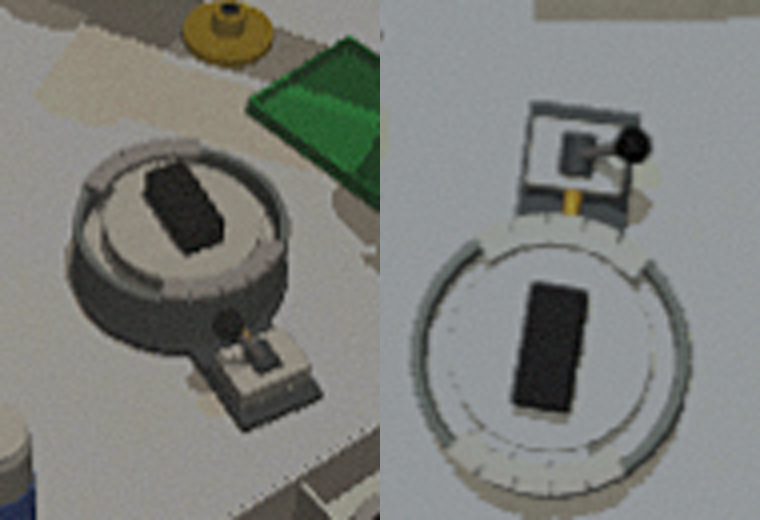

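The lever now leans to the -y side (knob at top (268,161.5), scene (302,231)). The lid sits under both claws with its block along chamber x. One last numeric check.

Run:
```python
from h import *
t,s=load("t5"),load("s5")
k,_=two(t,(268,161.5),s,(302.2,231)); print("knob",k,"expected ~[666,-52,104]")
m=(t["image"][190:232,325-95:360-95+10].max(2)<50).astype(np.uint8)
cs,_=cv2.findContours(m,0,2); c=(max(cs,key=cv2.contourArea)[:,0]+[230,190]).astype(float)
print("block z107",cv2.minAreaRect(plane(t,c,107)[:,:2].astype(np.float32)))
# height: far top corners of the block seen in both pictures
f=lambda x,y,o:(x/4+o[0],y/4+o[1])
for a,b in(((530-380,284),(222,238)),((587-380,290),(191,252)),((514-380,402),(184,162)),): pass
for a,b in(((150,284),(191,252)),((207,290),(222,238)),((134,402),(146,190)),((192,410),(180,163))):
    print(two(t,f(*a,(205,125)),s,f(*b,(245,150))))
```

```text
knob [667.10580756 -49.24550354 104.84699289] expected ~[666,-52,104]
block z107 ((531.3767700195312, 7.00200080871582), (37.658382415771484, 81.14193725585938), 79.8894271850586)
(array([569.06183411,   8.38228572,  66.64173053]), np.float64(29.724155762959622))
(array([579.27719236,  -6.26424925, 101.70133864]), np.float64(31.592460572975394))
(array([487.62837014,  19.49407709,  68.6994813 ]), np.float64(30.88938737119861))
(array([499.50351126,   5.8335627 , 119.99023494]), np.float64(35.053411128269786))
```

Run:
```python
from h import *
t,s=load("t5"),load("s5"); f=lambda x,y,o:(x/4+o[0],y/4+o[1])
for a,b in(((150,284),(222,220)),((192,410),(146,190)),((134,402),(180,163))): print(two(t,f(*a,(205,125)),s,f(*b,(245,150))))
from bench import arm; q=arm.read_state(); print(q["contact_force"]); print(arm.job_done())
```

```text
(array([573.58175218,  18.78112087, 104.01203653]), np.float64(1.1747537912073185))
(array([491.21996155,  -5.57329728,  85.4679959 ]), np.float64(4.938388258426375))
(array([495.41524241,  31.08315151, 101.82655502]), np.float64(0.731138454318383))
[ 0.02654944 -1.16510896  0.40729892]
the job is handed in; nothing more can be done
None
```

The job is handed in at about 26 s of the allowed 72 s, with no score reported back: the wheel is in the chamber, the lid is locked under both claws, and the valve lever was then swung fully over.

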